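Put the block plane away in the roll-top cabinet

ROBOT

A 7-joint arm with a two-finger parallel gripper is mounted at the origin on the work surface. World frame = base frame: x ahead of the robot, y to its left, z up, the work surface at z = 0. Lengths are in m, angles in rad, forces in N, time in s.
With the tool pointing down it reaches from about 0.35 to 0.9 m from the base axis. Payload 8.1 kg.
Tool frame: the origin (TCP) lies midway between the tips of the shut fingers; the grasp point (between the pads) lies arm.grasp_offset behind it (arm.grasp_offset is the distance from the TCP to the grasp point, in m); z points along the fingers, y is the line along which they close (so a half turn about z gives the same grasp; the last joint's range is limited). The gripper opens to 92 mm and grips with 3 to 60 N. Pads are 19 mm wide; open, the fingers measure 130 mm over their backs; the gripper's body (75 mm by 190 mm) begins 47 mm behind the grasp point.
Start: joints at [1.099, 0.434, 0.025, 1.573, -0.012, 1.134, -0.075], TCP at [0.225, -0.583, 0.227] pointing down, gripper open.
Joint ranges: [-2.62, 2.62], [-0.44, 2.09], [-1.27, 1.32], [0.08, 2.57], [-1.32, 4.46], [0.12, 2], [-2.74, 2.74]. Speed limits (rad/s): [2.22, 2.22, 3.01, 3.01, 3.14, 3.14, 3.14].

INTERFACE

Orientations are given as a rotation vector (axis times angle).
In Python, from cell import observe, imaging, arm gives the robot as it stands.
- The arm moves only by the tool apply_moves, never from a script. Its argument "commands" is a list of rows, each a list of 5 numbers: the opening in per cent of the stroke, from 0 (shut) to 100 (fully open), then the shift along the world's x, y, z in units of 0.06 m (1.0 is 0.06 m), then the turn about the world's z in units of 0.5 rad (1.0 is 0.5 rad). A call has 1 to 12 rows; each row shifts and turns the commanded pose from where the row before left it; what a row does not reach is not made up. A row lasts 1/8 s, in which the tool goes at most 62.5 mm and 10.7 degrees, less where a joint would pass 70% of its speed; a pose out of reach is approached as far as the arm can. A call with a number of a shift or a turn outside -1 to 1 is refused whole. A call with a gripper value outside its range is refused whole. The fingers move at their own pace and stop on an object; "newtons" is the grip in N (left out, the last holds). Time passes only in rows, so rows that do not move let the fingers close. It gives the time, the measured TCP pose, the force, the opening and the grip force at its end, in the units of the state.
- observe(): the state, without advancing time (a new reading comes with each control period).
- imaging.get_image(name): name is "scene" or "top" or "wrist"; returns (picture, depth): 384x512x3 uint8, red, green, blue; 384x512 float32, m along the optical axis (not along the pixel's ray), 0 where there is no reading.
- imaging.camera_params(name): a dict with "camera_matrix" (3x3 intrinsics, pixels), "dist" ([k1, k2, p1, p2, k3] as OpenCV has them; the pictures are not rectified), "origin" and "rotation" of the camera in the world; the wrist camera has in their place "tool_from_camera" (4x4, takes a point from camera to tool coordinates, whose origin is the TCP and whose axes are the flange's). Camera axes: x right, y up, looking along -z (the intrinsics and any distortion apply to the point x, -y, -z); pixel columns grow to the right and rows downward; lengths in m; the calibration is good to about 2 mm. A picture is of the moment at which its call begins: read the wrist's pose just before it. camera_params takes no time and is no camera call.
- arm.sign_off(): hands the job in; it is judged then, once.
The state is a dict: "clock": time; "joints": joint angles; "dq": joint speeds; "joint_efforts": joint torques, N m; "position": TCP position; "ee_rot": TCP orientation; "force": force on the tool from outside, world axes, zero at the start; "ft_torque": the same for the moment, N m; "width": opening from 0.0 (shut) to 1.0 (fully open); "gripper_force": force on a finger pad.
Only numpy, scipy, OpenCV 4.12 (cv2) and the standard library are available. Lean on these libraries where they do the work, as an engineer would, in place of code of your own. Each camera call takes 0.05 s, during which the arm holds its last target. There are 200 camera calls.

TASK

Raise the slatted roll-top of the tool cabinet by its ledge until it is fully open and stays there by itself, then put the block plane gently away in the shallow wooden tray inside, flat on its sole and lying lengthwise in the tray. Leave the can, the bottle, the offcut and the jar where they stand.

Things in the scene. Friction and masses are not known exactly. Their poses are not given: they have to be found in the camera images.
- cabinet: Fixed plywood roll-top cabinet, white sides, 344 deep (x), 364 wide (y), 247 high (mm). Origin: centre of its underside; its front faces its own -x, roughly to the robot. Front sill x -162 to -150, 68 high; floor 10 thick; side walls 12 thick, inner faces at y +-170, tops half-round. A fixed hood covers the rear (x above 65); with the roll-top open the front half is reached from above.
- track_axis (a point): Centre line of the curved side tracks: 75 mm above the bench, over the cabinet's origin, midway between the side walls; the axis of the arcs runs along the cabinet's y. The side walls' tops are half-rounds of radius 172 mm about it; the slats' outer faces lie at radius 159 mm.
- tambour (a joint): Roll-top of 17 wooden slats, about 0.5 kg, moving as one round the track axis: 0 rad = shut (as at the start), 1.6 rad = fully open against its stop, slats under the rear hood. Let go below about 0.5 rad it falls shut; beyond about 0.9 rad it runs on open by itself in a second or two, damped. Raising it takes about 3 to 8 N at the ledge.
- ledge (a point): Middle of the outer edge of the pull ledge on the third slat from below: a straight wooden bar 300 mm long (cabinet y), 12 thick, radially from radius 159 to 191 mm. Shut, it sticks out to the front, rising 16.5 deg outwards, edge at cabinet x -183, z 129 mm, underside free for fingertips to push it up. It turns with the roll-top; open, it points up just behind the axis, edge at z 256 mm.
- tray: Shallow open wooden tray, fixed on the cabinet floor inside the front half, on the left or right: 150 mm long (its x), 76 mm wide (its y), rim 12 mm high, walls and floor 4 to 5 mm thick. Origin: centre of its underside, 10 mm above the bench. Hidden by the roll-top until it is open.
- plane: Block plane of dark steel with a brass cap and wooden front knob, 126 mm long (its x, knob at +x), 46 mm wide (its y) at the sole, 50 mm high, about 0.55 kg. Origin: centre of the underside of the sole, z up. Its upright flat cheeks, 44 mm apart, run from x = -49 to +37 mm and 8 to 40 mm above the sole. It starts on the bench to the left or right of the cabinet.
- can: Bystander: closed metal can, 68 mm across, 115 mm high, standing in front of the cabinet. Origin: centre of its underside.
- bottle: Bystander: closed white bottle, 52 mm across, 190 mm high, standing in front of the cabinet beside the can. Origin: centre of its underside.
- jar: Bystander: glass jar with a steel cap, 48 mm across, 62 mm high, standing on the cabinet floor inside, beside the tray. Origin: centre of its underside.
- offcut: Bystander: white moulding offcut, 130 x 60 x 26 mm, lying on the bench on the other side of the cabinet from the plane. Origin: centre of its underside.
Mind the look-alikes: they are no part of the job. There is more than one size of the plane; the job needs the middle-sized.

How it is judged:
On the way:
1. the roll-top is fully open and stays there untouched (value of joint tambour above 1.5 rad and contact force between each of the fingers, the arm and cabinet below 0.2 N), for 0.4 s.
At the end, for the whole second after the job is handed in: The roll-top is fully open (beyond 1.5 rad) and stays there; the plane lies at rest flat on its sole (within 0.06 rad) on the tray's floor, within 15 mm of the tray's middle each way, lengthwise (within 0.3 rad, either way round) (value of joint tambour above 1.5 rad and x of plane in the frame of tray between -0.015 and 0.015 m and y of plane in the frame of tray between -0.015 and 0.015 m and z of plane in the frame of tray below 0.008 m and angle between plane's own z axis and vertical below 0.06 rad and angle between the x axis of plane and the x axis of tray, either way round below 0.3 rad and linear speed of plane below 0.02 m/s); the robot touches nothing.
It fails at once if the can is disturbed (moved over 20 mm) (distance of can from where it was at the start of the episode above 0.02 m).
It fails at once if the bottle is disturbed (moved over 20 mm) (distance of bottle from where it was at the start of the episode above 0.02 m).
It fails at once if the jar is disturbed (moved over 20 mm) (distance of jar from where it was at the start of the episode above 0.02 m).
It fails at once if the offcut is disturbed (moved over 20 mm) (distance of offcut from where it was at the start of the episode above 0.02 m).
It fails at once if the plane is dropped or slammed into the tray (over 80 N) (contact force between plane and tray above 80 N).
It also fails if it takes over 72 s, if anything falls off the work surface, if the arm or the gripper's body presses on something with over 40 N, if the wrist force passes 120 N, or if a joint passes its speed limit or range.

## Working session

There is one attempt and no reset: what is moved stays moved. The work goes in short steps, Python scripts to look and compute and a tool call to move; the robot and the scene stay as the last step left them, time stands still between calls to the robot, and variables do not carry over. Pictures are saved under pics/ and viewed, at most 10 in all, crops included, and the job is handed in when it is done.

Besides the shell and the picture viewer there is one more tool, called by a JSON object that holds its "op" and its "data", one argument or row to a line. apply_moves: Moves the arm, as the interface text tells. Its arguments: {"type":"object","properties":{"commands":{"type":"array"},"newtons":{"type":"number"}},"required":["commands"]}

```bash
mkdir -p pics; cat > h.py <<'E'
import numpy as np, cv2
from cell import observe, imaging, arm
from scipy.spatial.transform import Rotation as R
def cam(name, st=None):
    p=imaging.camera_params(name)
    K=np.array(p["camera_matrix"]);d=np.array(p["dist"])
    if "origin" in p: return K,d,np.array(p["origin"]),np.array(p["rotation"])
    st=st or observe(); T=np.array(p["tool_from_camera"]); Rt=R.from_rotvec(st["ee_rot"]).as_matrix()
    return K,d,Rt@T[:3,3]+np.array(st["position"]),Rt@T[:3,:3]
def rays(c,px):
    K,d,o,Rw=c
    u=cv2.undistortPoints(np.array(px,float).reshape(-1,1,2),K,d).reshape(-1,2)
    return np.c_[u[:,0],-u[:,1],-np.ones(len(u))]@Rw.T
def onplane(c,px,z):
    r=rays(c,px); return c[2]+r*((z-c[2][2])/r[:,2])[:,None]
def cloud(c,depth):
    h,w=depth.shape; g=np.stack(np.meshgrid(np.arange(w),np.arange(h)),-1).reshape(-1,2)
    return (c[2]+rays(c,g)*depth.reshape(-1,1)).reshape(h,w,3)
def shot(name):
    st=observe(); im,de=imaging.get_image(name); c=cam(name,st); return im,de,c
E
python3 - <<'E'
from h import *
s=observe(); print({k:np.round(v,3) for k,v in s.items()}, arm.grasp_offset)
for n in("scene","top"):
    im,de,c=shot(n); np.savez(f"{n}0.npz",im=im,de=de); print(n,c[2],c[3].round(2).tolist())
    cv2.imwrite(f"pics/{n}0.png",im[:,:,::-1])
E
```

```text
{'clock': np.float64(0.0), 'joints': array([ 1.099,  0.435,  0.025,  1.574, -0.012,  1.134, -0.075]), 'dq': array([ 0.002,  0.002,  0.001,  0.001, -0.001, -0.   , -0.   ]), 'joint_efforts': array([ 0.0000e+00, -6.6785e+01,  9.8500e-01, -3.1447e+01, -6.1000e-02,
        4.3000e-02,  0.0000e+00]), 'position': array([ 0.225, -0.583,  0.226]), 'ee_rot': array([-3.087e+00, -5.760e-01,  1.000e-03]), 'force': array([ 0.92 ,  0.056, -0.744]), 'ft_torque': array([-0.01 ,  0.006,  0.055]), 'gripper_force': np.float64(0.0), 'width': np.float64(1.004)} 0.0188
scene [ 1.00608347 -0.06129173  1.33679151] [0.25, 0.22, 1.48]
top [ 0.4963435  -0.01405714  1.16183598] [0.09, -0.08, -1.59]
```

```bash
sed -i 's/np.array(p\["rotation"\])/(lambda r: R.from_rotvec(r).as_matrix() if r.size==3 else r)(np.array(p["rotation"]))/' h.py; python3 - <<'E'
import cv2,numpy as np
a=cv2.imread("pics/top0.png"); cv2.imwrite("pics/top0b.png",cv2.resize(a,(800,600),interpolation=cv2.INTER_CUBIC))
E
```

```text
(no output)
```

View pics/top0b.png

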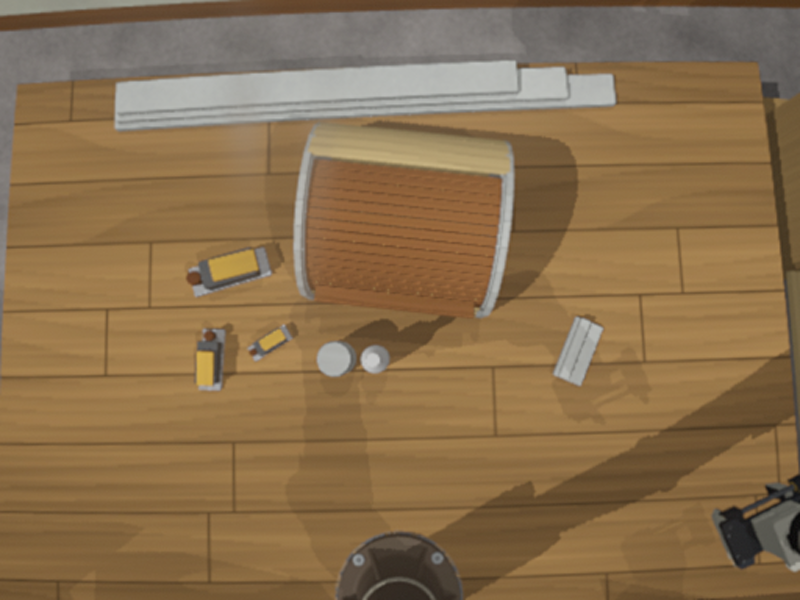

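View pics/scene0.png

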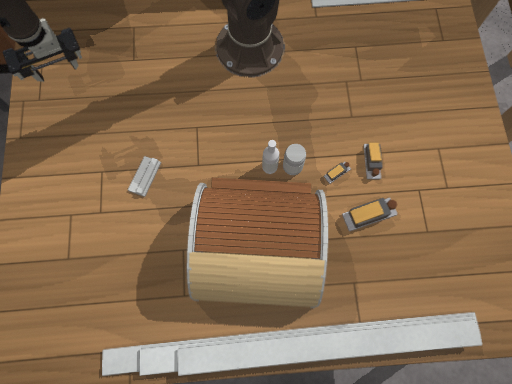

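Top view (800-px scale) shows three planes: a large one at (230,270), a medium one at (208,360) and a small one at (270,342). The medium one should be the 126 mm plane, which I'll measure. The can is at (336,358), the bottle at (375,358) and the offcut at (578,350). The cabinet centre is near (405,215), and it is slightly turned.

```bash
python3 - <<'E'
from h import *
D=np.load("top0.npz");im,de=D["im"],D["de"];c=cam("top");P=cloud(c,de);S=512/800
crop=im[190:260,110:200];cv2.imwrite("pics/crop1.png",cv2.resize(crop,None,fx=7,fy=7,interpolation=cv2.INTER_CUBIC)[:,:,::-1])
z=P[...,2]; print("bench z",np.median(z[280:300,150:250]))
x,y=P[...,0],P[...,1]
m=((z>0.006)&(de>0)).astype(np.uint8)
n,l,st,ce=cv2.connectedComponentsWithStats(m)
for i in range(1,n):
    if st[i,4]<60: continue
    q=P[l==i]; r=cv2.minAreaRect(q[:,:2].astype(np.float32))
    print(i,st[i].tolist(),"rect",np.round(r[0],3),np.round(r[1],3),round(r[2],1),"zmax",q[:,2].max().round(3),"zmed",np.median(q[:,2]).round(3))
# bystanders
for n,(u,v) in dict(can=(336,358),bottle=(375,358)).items():
    k=P[int(v*S)-14:int(v*S)+14,int(u*S)-14:int(u*S)+14].reshape(-1,3); k=k[k[:,2]>k[:,2].max()-.01]; print(n,k.min(0).round(3),k.max(0).round(3))
# scene camera cloud as a check + cabinet fit
D=np.load("scene0.npz");P2=cloud(cam("scene"),D["de"]);print("scene bench",np.median(P2[90:110,150:200,2]))
for nm,p in(("top",P),("scene",P2)):
    q=p.reshape(-1,3); q=q[(q[:,2]>.05)&(q[:,2]<.3)&(q[:,0]>.45)&(q[:,0]<.95)&(abs(q[:,1]-0)<.3)]
    r=cv2.minAreaRect(q[:,:2].astype(np.float32)); print(nm,r,q[:,2].max())
E
```

```text
bench z 0.0009795833780718022
1 [74, 39, 321, 45, 9457] rect [1.063 0.044] [0.122 1.105] 1.1 zmax 0.062 zmed 0.052
173 [187, 78, 143, 126, 15255] rect [ 0.766 -0.038] [0.437 0.409] 79.0 zmax 0.253 zmed 0.22
713 [119, 157, 55, 33, 1047] rect [0.677 0.34 ] [0.075 0.17 ] 15.1 zmax 0.073 zmed 0.054
978 [354, 203, 32, 44, 782] rect [ 0.485 -0.385] [0.064 0.132] 65.0 zmax 0.033 zmed 0.015
1010 [158, 208, 29, 23, 280] rect [0.518 0.256] [0.034 0.091] 32.1 zmax 0.04 zmed 0.031
1018 [124, 211, 20, 39, 633] rect [0.486 0.382] [0.061 0.126] 85.3 zmax 0.057 zmed 0.041
1062 [203, 218, 26, 23, 460] rect [0.484 0.107] [0.067 0.065] 89.0 zmax 0.122 zmed 0.115
1076 [230, 221, 21, 18, 261] rect [0.481 0.031] [0.052 0.052] 54.3 zmax 0.195 zmed 0.13
1521 [454, 303, 58, 63, 2133] rect [ 0.22  -0.655] [0.137 0.325] 19.7 zmax 0.423 zmed 0.337
1676 [216, 342, 79, 42, 2595] rect [ 0.062 -0.003] [0.245 0.127] 88.7 zmax 0.226 zmed 0.02
can [ 0.496 -0.014  1.162] [ 0.496 -0.014  1.162]
bottle [ 0.496 -0.014  1.162] [ 0.496 -0.014  1.162]
scene bench 0.0006857826825412694
top ((0.6855111718177795, 0.04822447896003723), (0.5027480721473694, 0.4821457266807556), 82.36634826660156) 0.25255681333806346
scene ((0.6907573938369751, 0.04791507124900818), (0.5031557679176331, 0.48965519666671753), 82.4103012084961) 0.2516141111062584
```

View pics/crop1.png

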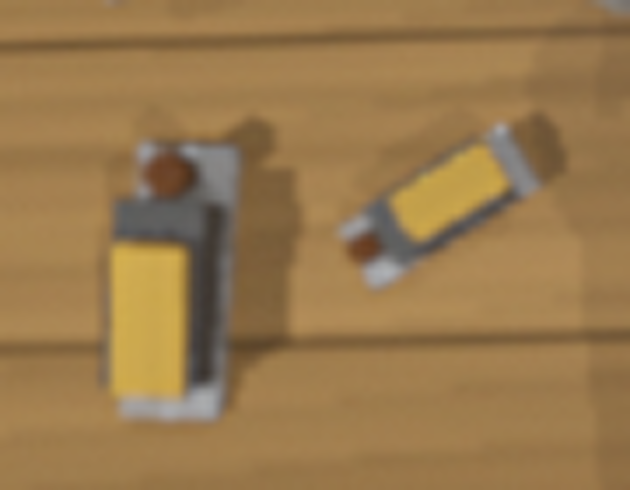

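The crop confirms the plane at top-view (208,360). It measures 126 mm long, against 170 and 91 mm for the others, and its knob points to +x. Next I'll fit the cabinet.

```bash
python3 - <<'E'
from h import *
from scipy.optimize import least_squares
def pts(n):
    D=np.load(n+"0.npz");im=D["im"];P=cloud(cam(n),D["de"]);h=cv2.cvtColor(im,cv2.COLOR_RGB2HSV)
    ok=(P[...,2]>.12)&(P[...,2]<.27)&(P[...,0]>.5)&(P[...,0]<.95)&(abs(P[...,1]+.03)<.3)&(D["de"]>0)
    er=lambda m:cv2.erode(m.astype(np.uint8),np.ones((5,5)))>0
    red=ok&(h[...,1]>120)&(h[...,0]<13)
    wh=ok&(h[...,1]<45)
    return P[er(red)],P[wh],P[er(ok)]
for n in("top","scene"):
    r,w,a=pts(n)
    def f(p):
        c,s=np.cos(p[1]),np.sin(p[1]); d=r[:,0]*c+r[:,1]*s-p[0]
        return np.hypot(d,r[:,2]-p[2])-.159
    q=least_squares(f,[.73,-.1,.075],loss="soft_l1",f_scale=.003).x
    for _ in (0,):
        c,s=np.cos(q[1]),np.sin(q[1]); W=w; yc=-W[:,0]*s+W[:,1]*c; xc=W[:,0]*c+W[:,1]*s-q[0]
        R_=np.hypot(xc,W[:,2]-.075); k=abs(R_-.172)<.012; yc=yc[k]
        hist=np.histogram(yc,bins=np.arange(-.4,.4,.01)); i=hist[0].nonzero()[0]
    yr=-r[:,0]*s+r[:,1]*c
    mid=(np.percentile(yc,1)+np.percentile(yc,99))/2
    print(n,len(r),q,np.std(f(q)),"y 1/99%",np.percentile(yc,[1,5,95,99]),[(round(hist[1][j],2),hist[0][j]) for j in i],"red",np.percentile(yr,[1,99]))
    print("origin",q[0]*c-mid*s,q[0]*s+mid*c)
E
```

```text
ret = _var(a, axis=axis, dtype=dtype, out=out, ddof=ddof,
  arrmean = um.true_divide(arrmean, div, out=arrmean,
  ret = ret.dtype.type(ret / rcount)
Traceback (most recent call last):
IndexError: index -1 is out of bounds for axis 0 with size 0
```

```bash
python3 - <<'E'
from h import *
from scipy.optimize import least_squares
for n,px in(("top",(259,130)),("scene",(258,220))):
    D=np.load(n+"0.npz");im=D["im"];P=cloud(cam(n),D["de"]);h=cv2.cvtColor(im,cv2.COLOR_RGB2HSV)
    print(n,h[px[1],px[0]],P[px[1],px[0]])
    ok=(P[...,2]>.12)&(P[...,2]<.27)&(P[...,0]>.5)&(P[...,0]<.95)&(abs(P[...,1]+.03)<.3)&(D["de"]>0)
    red=ok&(h[...,1]>130)&(h[...,0]<14); wh=ok&(h[...,1]<50)
    r,W=P[red],P[wh]; print(red.sum(),wh.sum())
    def f(p):
        c,s=np.cos(p[1]),np.sin(p[1]); d=r[:,0]*c+r[:,1]*s-p[0]
        return np.hypot(d,r[:,2]-p[2])-.158
    q=least_squares(f,[.73,-.1,.075],loss="soft_l1",f_scale=.002).x
    c,s=np.cos(q[1]),np.sin(q[1]); yc=-W[:,0]*s+W[:,1]*c; xc=W[:,0]*c+W[:,1]*s-q[0]
    k=abs(np.hypot(xc,W[:,2]-.075)-.172)<.006; yc=yc[k]
    yr=-r[:,0]*s+r[:,1]*c
    a,b=np.percentile(yc,[1,99]); mid=(a+b)/2
    print(q,np.median(abs(f(q))),"walls",a,b,b-a,"red",np.percentile(yr,[1,99]),"mid",mid,np.percentile(yr,[1,99]).mean())
    print("origin",q[0]*c-mid*s,q[0]*s+mid*c)
E
```

```text
top [ 14 151 147] [ 0.74628362 -0.03144431  0.2327566 ]
1366 1357
[ 0.75020726 -0.13201587  0.07660232] 0.0014612716264939402 walls -0.11293037670542577 0.2517179859705956 0.36464836267602135 red [-0.09259029  0.21559984] mid 0.0693938046325849 0.061504776723346005
origin 0.7528138653375759 -0.02996186017975612
scene [ 12 141 136] [ 0.71973122 -0.02755278  0.22583018]
8479 1168
[ 0.74736566 -0.13424483  0.07630845] 0.001678577755934496 walls -0.11099282488992124 0.2520834148433486 0.36307623973326986 red [-0.09022819  0.23206501] mid 0.07054529497671369 0.07091841220434375
origin 0.7500832950652084 -0.030118315855037298
```

{"op": "apply_moves", "data": {
  "commands": [
    [0, 0.48, 0.79, 0, -0.1],
    [0, 0.48, 0.79, 0, -0.1],
    [0, 0.48, 0.79, 0, -0.1],
    [0, 0.48, 0.79, 0, -0.1],
    [0, 0.48, 0.79, 0, -0.1],
    [0, 0.48, 0.79, 0, -0.1],
    [0, 0.48, 0.79, 0, -0.1],
    [0, 0.48, 0.79, 0, -0.1],
    [0, 0.48, 0.79, 0, -0.1],
    [0, 0.48, 0.79, 0, -0.1],
    [0, 0, 0, 0, 0]
  ],
  "newtons": 20
}}

```text
clock: 1.48
position: [0.515, -0.1038, 0.2264]
ee_rot: [-3.133, 0.195, -0.0]
force: [-0.5, -0.9, -0.5]
width: 0.003
gripper_force: 0.0
```

{"op": "apply_moves", "data": {
  "commands": [
    [0, 0, -0.1, -0.6, 0],
    [0, 0, 0, -0.7, 0],
    [0, 0, 0, -0.67, 0],
    [0, 0, 0, 0, 0]
  ]
}}

```text
clock: 1.98
position: [0.5105, -0.1156, 0.1061]
ee_rot: [-3.135, 0.207, 0.01]
force: [-0.5, 0.3, 1.3]
width: 0.009
gripper_force: 0.0
```

```bash
python3 - <<'E'
from h import *
im,de,c=shot("scene"); s=observe(); print(s["position"],s["force"])
cr=im[140:260,170:350];cv2.imwrite("pics/a.png",cv2.resize(cr,None,fx=4,fy=4)[:,:,::-1])
E
```

```text
[ 0.51211942 -0.11562475  0.10809505] [ 0.05820557 -0.59624744  0.7464446 ]
```

View pics/a.png

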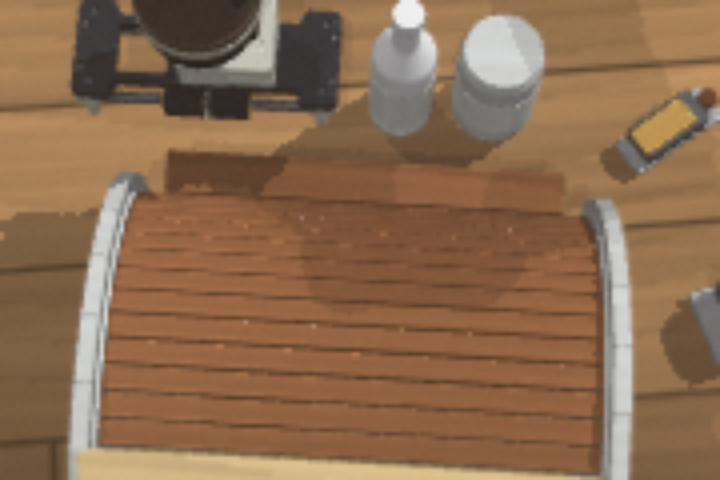

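The view shows the gripper standing in front of the ledge, near the ledge's right end at (200,170), with a gap to the bottle at (405,80). I'll push in against the ledge edge.

{"op": "apply_moves", "data": {
  "commands": [
    [0, 0.25, -0.03, 0, 0],
    [0, 0.22, -0.03, 0, 0],
    [0, 0, 0, 0, 0]
  ]
}}

```text
clock: 2.4
position: [0.5431, -0.1188, 0.1093]
ee_rot: [3.135, -0.206, 0.003]
force: [-0.6, 0.4, 0.8]
width: 0.004
gripper_force: 0.0
```

{"op": "apply_moves", "data": {
  "commands": [
    [0, 0.1, -0.013, 0, 0],
    [0, 0, 0, 0, 0]
  ]
}}

```text
clock: 2.65
position: [0.5445, -0.119, 0.1083]
ee_rot: [-3.135, 0.206, 0.009]
force: [-11.9, 2.0, 9.0]
width: 0.004
gripper_force: 6.0
```

{"op": "apply_moves", "data": {
  "commands": [
    [0, 0.1, -0.013, 0.08, 0],
    [0, 0.06, -0.008, 0.1, 0]
  ]
}}

```text
clock: 2.9
position: [0.5469, -0.1194, 0.1163]
ee_rot: [-3.134, 0.206, 0.032]
force: [-31.2, 5.7, 7.1]
width: 0.006
gripper_force: 15.8
```

{"op": "apply_moves", "data": {
  "commands": [
    [0, 0.03, -0.004, 0.15, 0],
    [0, 0.05, -0.007, 0.2, 0]
  ]
}}

```text
clock: 3.15
position: [0.5549, -0.1204, 0.1382]
ee_rot: [-3.134, 0.206, 0.022]
force: [-15.4, 3.2, 3.1]
width: 0.004
gripper_force: 7.6
```

{"op": "apply_moves", "data": {
  "commands": [
    [0, 0.09, -0.012, 0.15, 0],
    [0, 0.09, -0.012, 0.14, 0],
    [0, 0.1, -0.013, 0.14, 0],
    [0, 0.11, -0.014, 0.13, 0]
  ]
}}

```text
clock: 3.65
position: [0.5758, -0.1233, 0.1729]
ee_rot: [-3.134, 0.206, 0.03]
force: [-37.9, 6.4, 25.9]
width: 0.006
gripper_force: 19.5
```

{"op": "apply_moves", "data": {
  "commands": [
    [0, 0.1, -0.013, 0.15, 0],
    [0, 0.11, -0.014, 0.14, 0],
    [0, 0.12, -0.016, 0.13, 0]
  ]
}}

```text
clock: 4.03
position: [0.6013, -0.1267, 0.2001]
ee_rot: [3.135, -0.206, -0.011]
force: [-14.2, 2.1, 11.9]
width: 0.004
gripper_force: 6.9
```

{"op": "apply_moves", "data": {
  "commands": [
    [0, 0.19, -0.025, 0.16, 0],
    [0, 0.2, -0.026, 0.15, 0],
    [0, 0.21, -0.028, 0.13, 0],
    [0, 0.22, -0.029, 0.11, 0],
    [0, 0.24, -0.032, 0.09, 0],
    [0, 0.25, -0.033, 0.07, 0],
    [0, 0.25, -0.033, 0.05, 0]
  ]
}}

```text
clock: 4.9
position: [0.6992, -0.1395, 0.2451]
ee_rot: [3.135, -0.206, 0.001]
force: [0.2, -0.1, -1.1]
width: 0.002
gripper_force: 0.2
```

{"op": "apply_moves", "data": {
  "commands": [
    [60, -0.3, 0, 0.7, 0],
    [60, -0.4, 0.5, 0.5, 0],
    [80, -0.4, 0.8, 0, 0],
    [80, -0.4, 0.9, 0, 0],
    [80, -0.4, 0.9, 0, 0],
    [80, -0.4, 0.9, 0, 0],
    [80, -0.4, 0.9, 0, 0],
    [80, -0.4, 0.9, 0, 0],
    [80, -0.3, 0.95, 0, 0],
    [80, -0.3, 0.95, 0, 0],
    [80, 0, 0.8, 0, 0],
    [80, 0, 0, 0, 0]
  ]
}}

```text
clock: 6.4
position: [0.4747, 0.3751, 0.3165]
ee_rot: [-3.133, 0.196, 0.002]
force: [0.6, -0.0, -0.8]
width: 0.799
gripper_force: 0.0
```

```bash
python3 - <<'E'
from h import *
im,de,c=shot("top"); np.savez("top1.npz",im=im,de=de); s=observe(); print(s["position"],s["clock"])
cr=im[70:270,110:345];cv2.imwrite("pics/b.png",cv2.resize(cr,None,fx=3,fy=3,interpolation=cv2.INTER_CUBIC)[:,:,::-1])
im,de,c=shot("wrist"); np.savez("w1.npz",im=im,de=de,o=c[2],R=c[3]);cv2.imwrite("pics/w1.png",im[:,:,::-1])
E
```

```text
[0.47592477 0.37245554 0.31645598] 6.45
```

View pics/b.png

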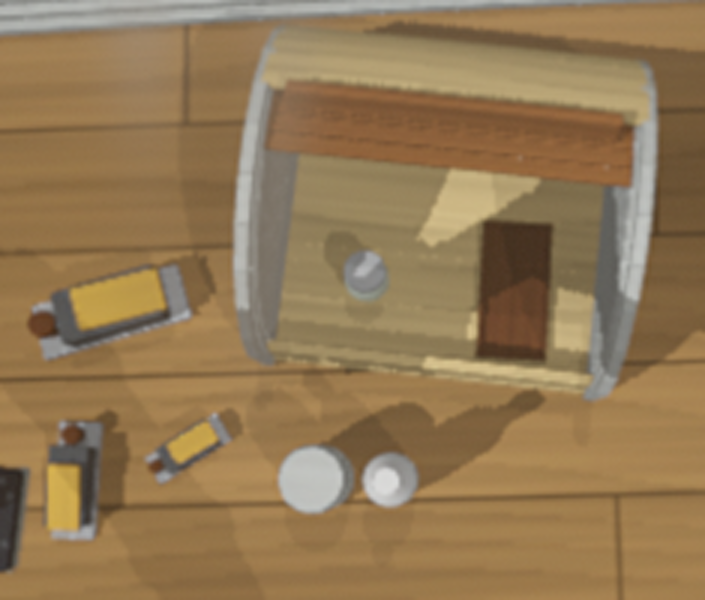

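View pics/w1.png

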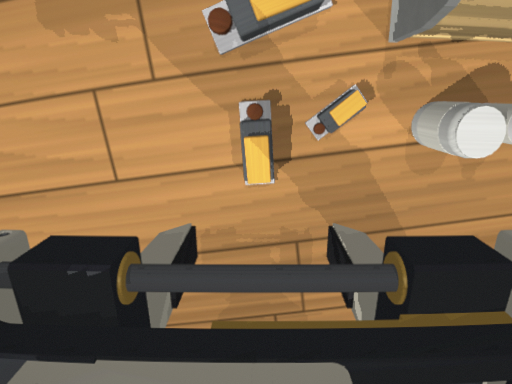

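The roll-top is open. The tray is the dark rectangle at (515,290) and the jar is at (365,272). The wrist view shows the medium plane at (257,142), with its knob up at (255,111). Next I'll measure the plane and the tray.

```bash
python3 - <<'E'
from h import *
D=np.load("w1.npz");im,de=D["im"],D["de"];p=imaging.camera_params("wrist")
c=(np.array(p["camera_matrix"]),np.array(p["dist"]),D["o"],D["R"]);P=cloud(c,de);h=cv2.cvtColor(im,cv2.COLOR_RGB2HSV)
win=np.zeros(de.shape,bool);win[92:195,225:290]=1
print("bench",np.median(P[60:200,120:200,2]))
sole=win&(h[...,1]<45)&(h[...,2]>110)&(P[...,2]<.02)
obj=win&(P[...,2]>.0045)
for nm,m in(("obj",obj),("sole",sole)):
    r=cv2.minAreaRect(P[m][:,:2].astype(np.float32)); print(nm,m.sum(),r)
k=win&(P[...,2]>.03)&(h[...,0]>15)&(h[...,0]<32)&(h[...,1]>120); r=cv2.minAreaRect(P[k][:,:2].astype(np.float32)); print("brass",k.sum(),r,np.median(P[k][:,2]))
kn=win&(h[...,0]<12)&(h[...,1]>110)&(h[...,2]<130)&(P[...,2]>.03);print("knob",kn.sum(),P[kn].mean(0))
ck=win&(P[...,2]>.015);q=P[ck];r=cv2.minAreaRect(q[:,:2].astype(np.float32));print("above15",r)
# tray in top
D=np.load("top1.npz");im,de=D["im"],D["de"];c=cam("top");P=cloud(c,de);h=cv2.cvtColor(im,cv2.COLOR_RGB2HSV)
w=np.zeros(de.shape,np.uint8);w[135:195,262:302]=1
m=((w>0)&(h[...,2]<105)&(h[...,0]<14)&(h[...,1]>110)).astype(np.uint8)
n,l,st,ce=cv2.connectedComponentsWithStats(m);i=1+np.argmax(st[1:,4]);cn=cv2.findContours((l==i).astype(np.uint8),0,1)[0][0].reshape(-1,2)
print("tray px",st[i], "z",np.percentile(P[l==i][:,2],[5,50,95]))
for z in(.012,.022): print(z,cv2.minAreaRect(onplane(c,cn,z)[:,:2].astype(np.float32)))
print("cloud",cv2.minAreaRect(P[l==i][:,:2].astype(np.float32)))
# ledge/tambour and jar
jr=P[155:166,226:238].reshape(-1,3);jr=jr[jr[:,2]>.06];print("jar",jr.mean(0) if len(jr) else None, len(jr))
lg=P[95:135,195:325].reshape(-1,3);lg=lg[lg[:,2]>.235];print("top z", lg[:,2].max())
E
```

```text
bench -0.00011696259374899265
obj 2587 ((0.48963186144828796, 0.3793242573738098), (0.04604307562112808, 0.12946255505084991), 86.2699966430664)
sole 356 ((0.488480806350708, 0.3791656792163849), (0.045746393501758575, 0.1252792328596115), 86.3600845336914)
brass 1149 ((0.4951949119567871, 0.3787170648574829), (0.03425133600831032, 0.11828429996967316), 86.26219177246094) 0.046159177787293004
knob 185 [0.53704244 0.3755244  0.03865209]
above15 ((0.4949425160884857, 0.37892594933509827), (0.04404759034514427, 0.11887148022651672), 86.12557220458984)
tray px [270 145  23  44 380] z [0.01169141 0.01539691 0.02008374]
0.012 ((0.6827388405799866, -0.1040753424167633), (0.07002972811460495, 0.14349408447742462), 85.68167877197266)
0.022 ((0.6811177134513855, -0.10329245030879974), (0.06942068785429001, 0.14224612712860107), 85.68169403076172)
cloud ((0.6177258491516113, -0.09278901666402817), (0.07741332054138184, 0.278812974691391), 72.5489501953125)
jar [0.69581112 0.05401893 0.07265963] 126
top z 1.1618359767182749
```

```bash
python3 - <<'E'
from h import *
s=observe();Rt=R.from_rotvec(s["ee_rot"]).as_matrix();t=np.array(s["position"])
im,de,c=shot("scene");np.savez("scene1.npz",im=im,de=de)
Q=[]
for n in("scene","top"):
    D=np.load(n+"1.npz");P=cloud(cam(n),D["de"])[D["de"]>0];q=(P-t)@Rt;Q.append(q)
q=np.vstack(Q);q=q[(abs(q[:,0])<.14)&(abs(q[:,1])<.16)&(q[:,2]<.0)]
for a in np.arange(-.26,0,.02):
    k=q[(q[:,2]>=a)&(q[:,2]<a+.02)]
    if len(k)>5: print(round(a,2),len(k),k.min(0)[:2].round(3),k.max(0)[:2].round(3))
# tray & wall in cabinet frame, from both cams
def cab(p):
    d=p[:,:2]-[.751,-.030];C,S=np.cos(-.133),np.sin(-.133);return np.c_[d@[C,S],d@[-S,C],p[:,2]]
for n in("top","scene"):
    D=np.load(n+"1.npz");P=cloud(cam(n),D["de"])[D["de"]>0];k=cab(P)
    w=k[(abs(k[:,0]+.06)<.04)&(k[:,2]>.215)&(k[:,2]<.25)]
    for sg in(-1,1):
        v=w[(sg*w[:,1]>.14)&(sg*w[:,1]<.2)]
        if len(v): print(n,"wall",sg,np.percentile(v[:,1],[2,98]).round(4),len(v))
E
```

```text
-0.26 523 [-0.034 -0.033] [0.043 0.042]
-0.24 507 [-0.04  -0.033] [0.042 0.042]
-0.22 610 [-0.044 -0.035] [0.044 0.045]
-0.2 153 [-0.043 -0.029] [0.043 0.045]
-0.18 473 [-0.039 -0.05 ] [0.038 0.039]
-0.16 39 [-0.039 -0.045] [0.038 0.02 ]
-0.14 194 [-0.024 -0.048] [0.027 0.02 ]
-0.12 1934 [-0.039 -0.096] [0.039 0.096]
-0.1 871 [-0.039 -0.091] [0.039 0.094]
-0.08 164 [-0.035 -0.085] [0.039 0.087]
-0.06 16 [-0.011 -0.046] [ 0.012 -0.035]
-0.04 42 [-0.011 -0.052] [0.012 0.054]
-0.02 54 [-0.009 -0.05 ] [0.012 0.053]
top wall -1 [-0.1818 -0.1658] 212
top wall 1 [0.1665 0.1826] 219
scene wall -1 [-0.1813 -0.1654] 170
scene wall 1 [0.1656 0.1817] 168
```

{"op": "apply_moves", "data": {
  "commands": [
    [100, 0.08, 0.11, -0.9, 0.12],
    [100, 0, 0, -0.9, 0],
    [100, 0, 0, -0.9, 0],
    [100, 0, 0, -0.9, 0],
    [100, 0, 0, -0.4, 0],
    [100, 0, 0, 0, 0]
  ],
  "newtons": 40
}}

```text
clock: 7.3
position: [0.4814, 0.3747, 0.0752]
ee_rot: [3.136, -0.115, -0.003]
force: [0.3, -0.1, -0.2]
width: 1.0
gripper_force: 0.0
```

{"op": "apply_moves", "data": {
  "commands": [
    [100, 0, 0.08, -0.5, 0],
    [100, 0, 0, -0.4, 0],
    [100, 0, 0, -0.12, 0],
    [0, 0, 0, 0, 0],
    [0, 0, 0, 0, 0],
    [0, 0, 0, 0, 0],
    [0, 0, 0, 0, 0]
  ],
  "newtons": 40
}}

```text
clock: 8.18
position: [0.4818, 0.3823, 0.0161]
ee_rot: [-3.139, 0.112, -0.001]
force: [0.6, -0.8, -0.3]
width: 0.615
gripper_force: 0.0
```

{"op": "apply_moves", "data": {
  "commands": [
    [0, 0, 0, 0, 0],
    [0, 0, 0, 0, 0],
    [0, 0, 0, 0, 0]
  ],
  "newtons": 40
}}

```text
clock: 8.55
position: [0.4814, 0.38, 0.0155]
ee_rot: [3.136, -0.113, -0.001]
force: [-1.2, -4.7, 6.6]
width: 0.477
gripper_force: 40.0
```

{"op": "apply_moves", "data": {
  "commands": [
    [0, 0, 0, 0.5, 0],
    [0, 0, 0, 0.8, 0],
    [0, 0, 0, 0.9, 0],
    [0, 0, 0, 0.9, 0],
    [0, 0, -0.2, 0.9, 0],
    [0, 0.1, -0.6, 0.7, 0],
    [0, 0.1, -0.8, 0.1, 0],
    [0, 0.1, -0.8, 0, 0],
    [0, 0.1, -0.8, 0, 0],
    [0, 0.1, -0.8, 0, 0],
    [0, 0.1, -0.8, 0, 0],
    [0, 0.1, -0.8, 0, 0]
  ]
}}

```text
clock: 10.05
position: [0.5227, 0.0444, 0.3027]
ee_rot: [3.139, -0.112, -0.003]
force: [1.5, 0.1, -5.2]
width: 0.473
gripper_force: 40.0
```

{"op": "apply_moves", "data": {
  "commands": [
    [0, 0.1, -0.8, 0, 0],
    [0, 0.1, -0.7, 0, 0],
    [0, 0.1, -0.5, 0, 0],
    [0, 0, 0, 0, 0],
    [0, 0, 0, 0, 0]
  ]
}}

```text
clock: 10.68
position: [0.5409, -0.0731, 0.3028]
ee_rot: [-3.139, 0.111, 0.003]
force: [-0.2, 0.5, -6.1]
width: 0.475
gripper_force: 40.0
```

```bash
python3 - <<'E'
from h import *
s=observe();print(s["position"],s["ee_rot"],s["width"],s["force"])
im,de,c=shot("wrist"); np.savez("w2.npz",im=im,de=de,o=c[2],R=c[3]);cv2.imwrite("pics/w2.png",im[:,:,::-1])
E
```

```text
[ 0.54086108 -0.07314765  0.30275586] [-3.13895014e+00  1.11186431e-01  2.89666406e-03] 0.47529115356899604 [-0.24157147  0.4728201  -6.1074892 ]
```

View pics/w2.png

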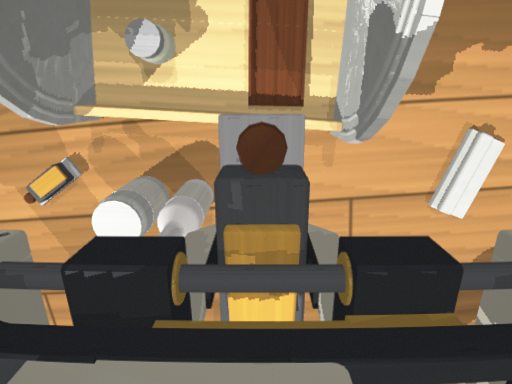

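The wrist view shows the plane held level, the tray at columns 249–304 with its front at row 103, the jar at (145,40), and the right wall's foot near column 338. I'll refine the tray's position relative to the wall.

```bash
python3 - <<'E'
from h import *
D=np.load("w2.npz");im,de=D["im"],D["de"];p=imaging.camera_params("wrist")
c=(np.array(p["camera_matrix"]),np.array(p["dist"]),D["o"],D["R"]);P=cloud(c,de);h=cv2.cvtColor(im,cv2.COLOR_RGB2HSV)
m=(h[...,2]<130)&(h[...,0]<14)&(h[...,1]>110);m[110:]=0;m[:,:240]=0;m[:,312:]=0
L=[];Rr=[]
for r in range(4,100,4):
    x=np.flatnonzero(m[r]); L.append((x.min()-.5,r));Rr.append((x.max()+.5,r))
for nm,e in(("L",L),("R",Rr)):
    for z in(.022,.010):
        w=onplane(c,e,z); f=np.polyfit(w[:,0],w[:,1],1); print(nm,z,"yaw",np.arctan(f[0]),"y at x=.68",np.polyval(f,.68),"res",np.std(w[:,1]-np.polyval(f,w[:,0])),"x",w[:,0].min(),w[:,0].max())
q=P[m];print("z",np.percentile(q[:,2],[2,50,98]),"x",np.percentile(q[:,0],[1,99]))
def cab(p):
    d=p[...,:2]-[.751,-.030];C,S=np.cos(-.133),np.sin(-.133);return np.stack([d@[C,S],d@[-S,C],p[...,2]],-1)
k=cab(P).reshape(-1,3);k=k[de.reshape(-1)>0]
for lo,hi in((.02,.08),(.08,.15),(.15,.21)):
    v=k[(k[:,0]>-.13)&(k[:,0]<0)&(k[:,1]<-.14)&(k[:,1]>-.178)&(k[:,2]>lo)&(k[:,2]<hi)]
    if len(v):
        print("wall inner",lo,len(v),np.percentile(v[:,1],[5,50,95]),"slope",np.polyfit(v[:,0],v[:,1],1)[0] if len(v)>5 else 0)
x=np.flatnonzero(m.any(1));print("rows",x.min(),x.max(),"front z.022",onplane(c,[[276,x.max()+.5]],.022),onplane(c,[[276,x.max()+.5]],.068))
# plane held: sole front
E
```

```text
L 0.022 yaw -0.08609677421276815 y at x=.68 -0.06581780646311418 res 0.00033355175754602105 x 0.6218104805441108 0.7352773120079125
L 0.01 yaw -0.086096774212768 y at x=.68 -0.06533857970786891 res 0.0003426813551512009 x 0.6218865212896633 0.7384590372218081
R 0.022 yaw -0.09152256423631738 y at x=.68 -0.13979860087280033 res 0.0003895017216231923 x 0.616567387297917 0.7302222912610188
R 0.01 yaw -0.09152256423631748 y at x=.68 -0.14133516586175696 res 0.0004001627177189899 x 0.6164999200856749 0.7332656562226869
z [0.01203155 0.01390615 0.02277712] x [0.60770471 0.73932553]
wall inner 0.02 1298 [-0.16898867 -0.16823811 -0.16753039] slope -0.006286124639359738
wall inner 0.08 2160 [-0.16895804 -0.1683226  -0.16766082] slope -0.006209402177273397
wall inner 0.15 2908 [-0.17409334 -0.16820696 -0.16402631] slope 0.012254865449459536
rows 0 105 front z.022 [[ 0.60656614 -0.09645607  0.022     ]] [[ 0.60787411 -0.09452638  0.068     ]]
```

```bash
python3 - <<'E'
from h import *
D=np.load("w2.npz");p=imaging.camera_params("wrist");T=np.array(p["tool_from_camera"])
c=(np.array(p["camera_matrix"]),np.array(p["dist"]),T[:3,3],T[:3,:3])
for z in(-.0155+0.006,.0155,.0125): 
    r=rays(c,[[219,114],[305,115]]); print(z,(c[2]+r*((z-c[2][2])/r[:,2])[:,None]).round(4))
s=observe();print(s["position"],s["ee_rot"],s["clock"])
E
```

```text
-0.0095 [[ 0.0707 -0.0208 -0.0095]
 [ 0.0702  0.0195 -0.0095]]
0.0155 [[ 0.0695 -0.0241  0.0155]
 [ 0.0689  0.0229  0.0155]]
0.0125 [[ 0.0696 -0.0237  0.0125]
 [ 0.0691  0.0225  0.0125]]
[ 0.5410069  -0.07265915  0.30298726] [-3.13896608e+00  1.09674279e-01  2.11493395e-03] 10.725
```

{"op": "apply_moves", "data": {
  "commands": [
    [0, 0.5, -0.08, 0, -0.036],
    [0, 0.7, -0.09, 0, 0],
    [0, 0.7, -0.08, 0, 0],
    [0, 0.34, 0, 0, 0],
    [0, 0, 0, 0, 0],
    [0, 0, 0, 0, 0]
  ]
}}

```text
clock: 11.48
position: [0.6753, -0.0878, 0.3032]
ee_rot: [-3.138, 0.138, 0.002]
force: [-0.5, -0.2, -5.1]
width: 0.475
gripper_force: 40.0
```

{"op": "apply_moves", "data": {
  "commands": [
    [0, 0, 0, -0.6, 0],
    [0, 0, 0, -0.6, 0],
    [0, 0, 0, -0.6, 0],
    [0, 0, 0, -0.5, 0],
    [0, 0, 0, 0, 0]
  ]
}}

```text
clock: 12.1
position: [0.6734, -0.0885, 0.1635]
ee_rot: [-3.138, 0.14, 0.008]
force: [0.2, -0.3, -5.1]
width: 0.476
gripper_force: 40.0
```

{"op": "apply_moves", "data": {
  "commands": [
    [0, 0, 0, -0.3, 0],
    [0, 0, 0, -0.3, 0],
    [0, 0, 0, 0, 0]
  ]
}}

```text
clock: 12.48
position: [0.6746, -0.0889, 0.1278]
ee_rot: [3.138, -0.14, -0.005]
force: [-0.4, -0.0, -6.1]
width: 0.48
gripper_force: 40.0
```

{"op": "apply_moves", "data": {
  "commands": [
    [0, 0, 0, -0.4, 0],
    [0, 0, 0, -0.4, 0],
    [0, 0, 0, -0.4, 0],
    [0, 0, 0, -0.22, 0],
    [0, 0, 0, 0, 0]
  ]
}}

```text
clock: 13.1
position: [0.6755, -0.0889, 0.0438]
ee_rot: [-3.138, 0.14, 0.002]
force: [0.5, 0.3, -5.2]
width: 0.477
gripper_force: 40.0
```

{"op": "apply_moves", "data": {
  "commands": [
    [0, 0, -0.04, 0, 0],
    [0, 0, -0.04, 0, 0],
    [0, 0, 0, 0, 0]
  ]
}}

```text
clock: 13.48
position: [0.6764, -0.0937, 0.0452]
ee_rot: [-3.138, 0.14, -0.002]
force: [0.9, 0.4, -5.3]
width: 0.474
gripper_force: 40.0
```

{"op": "apply_moves", "data": {
  "commands": [
    [0, 0, -0.035, 0, 0],
    [0, 0, 0, 0, 0],
    [0, 0, 0, 0, 0]
  ]
}}

```text
clock: 13.85
position: [0.6763, -0.0937, 0.0449]
ee_rot: [-3.137, 0.138, -0.001]
force: [-1.1, 6.6, -2.6]
width: 0.475
gripper_force: 40.0
```

{"op": "apply_moves", "data": {
  "commands": [
    [0, 0, -0.035, 0, 0],
    [0, 0, 0, 0, 0],
    [0, 0, 0, 0, 0]
  ]
}}

```text
clock: 14.22
position: [0.6762, -0.0935, 0.045]
ee_rot: [-3.135, 0.136, -0.0]
force: [-2.1, 11.6, -1.5]
width: 0.478
gripper_force: 40.0
```

The body touches the wall with the plane about 9 mm off the tray's middle, and the tray leaves about 10.5 mm. I'll lower it from here.

{"op": "apply_moves", "data": {
  "commands": [
    [0, -0.02, 0.05, 0, 0],
    [0, 0, 0, -0.06, 0],
    [0, 0, 0, -0.06, 0],
    [0, 0, 0, 0, 0]
  ]
}}

```text
clock: 14.72
position: [0.6749, -0.0936, 0.0369]
ee_rot: [-3.137, 0.139, -0.0]
force: [2.0, 5.8, -7.1]
width: 0.478
gripper_force: 40.0
```

{"op": "apply_moves", "data": {
  "commands": [
    [0, 0, 0, -0.05, 0],
    [0, 0, 0, -0.04, 0],
    [0, 0, 0, 0, 0]
  ]
}}

```text
clock: 15.1
position: [0.675, -0.0936, 0.0317]
ee_rot: [-3.137, 0.139, -0.001]
force: [2.4, 5.4, -5.4]
width: 0.477
gripper_force: 40.0
```

{"op": "apply_moves", "data": {
  "commands": [
    [0, 0, 0, -0.02, 0],
    [0, 0, 0, -0.02, 0],
    [0, 0, 0, 0, 0]
  ]
}}

```text
clock: 15.48
position: [0.6752, -0.0936, 0.0297]
ee_rot: [-3.137, 0.139, -0.001]
force: [-0.4, 5.6, -1.8]
width: 0.474
gripper_force: 40.0
```

{"op": "apply_moves", "data": {
  "commands": [
    [0, 0, 0, -0.01, 0],
    [0, 0, 0, 0, 0],
    [55, 0, 0, 0, 0],
    [65, 0, 0, 0, 0],
    [65, 0, 0.03, 0, 0],
    [65, 0, 0, 0, 0]
  ]
}}

```text
clock: 16.23
position: [0.6752, -0.0937, 0.0292]
ee_rot: [3.138, -0.141, 0.002]
force: [1.2, 1.0, 1.2]
width: 0.647
gripper_force: 0.0
```

{"op": "apply_moves", "data": {
  "commands": [
    [65, 0, 0.03, 0.2, 0],
    [65, 0, 0, 0.5, 0],
    [65, 0, 0, 0.8, 0],
    [65, 0, 0, 0.9, 0],
    [65, 0, 0, 0.9, 0],
    [65, 0, 0, 0.9, 0],
    [65, -0.6, 0, 0.4, 0],
    [65, -0.8, 0, 0, 0],
    [65, -0.9, 0, 0, 0],
    [65, -0.5, 0, 0, 0],
    [65, 0, 0, 0, 0]
  ]
}}

```text
clock: 17.6
position: [0.505, -0.0919, 0.3063]
ee_rot: [3.137, -0.142, 0.002]
force: [0.9, -0.5, 0.9]
width: 0.656
gripper_force: 0.0
```

```bash
python3 - <<'E'
from h import *
s=observe();print(s["position"],s["force"])
im,de,c=shot("wrist"); np.savez("w3.npz",im=im,de=de,o=c[2],R=c[3]);
im2,de2,c2=shot("top"); np.savez("top2.npz",im=im2,de=de2)
v=np.vstack([im[:,:, ::-1][:230],cv2.resize(im2[85:235,180:340],None,fx=2.3,fy=2.3,interpolation=cv2.INTER_CUBIC)[:,:512,::-1] if 0 else cv2.copyMakeBorder(cv2.resize(im2[85:235,180:340],(368,345),interpolation=cv2.INTER_CUBIC)[:,:,::-1],0,0,0,144,cv2.BORDER_CONSTANT)])
cv2.imwrite("pics/c.png",v)
E
```

```text
[ 0.50495566 -0.09190607  0.30630127] [ 0.8913503  -0.52410819  0.88982863]
```

View pics/c.png

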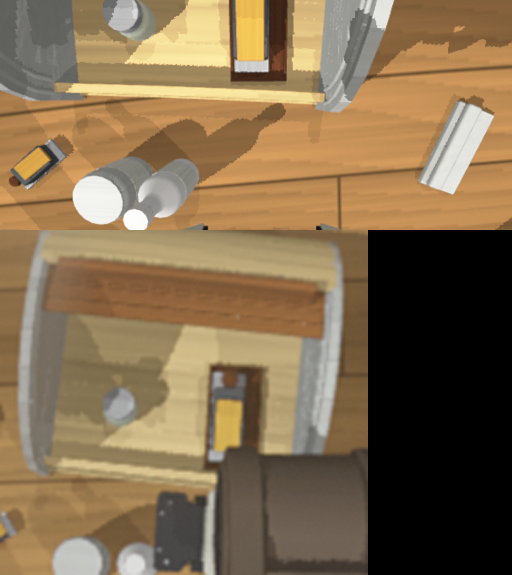

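The plane sits inside the tray on its +y side, with the rear sole at (252,68) and the tray at columns 231–287. The jar, can, bottle and offcut look undisturbed, and the roll-top is open. One numeric check before signing off.

```bash
python3 - <<'E'
from h import *
D=np.load("w3.npz");im,de=D["im"],D["de"];p=imaging.camera_params("wrist")
c=(np.array(p["camera_matrix"]),np.array(p["dist"]),D["o"],D["R"]);P=cloud(c,de);h=cv2.cvtColor(im,cv2.COLOR_RGB2HSV)
w=np.zeros(de.shape,bool);w[:80,229:290]=1
s=w&(h[...,1]<50)&(h[...,2]>110);q=P[s];print("sole",s.sum(),np.percentile(q[:,2],[5,50,95]),"y",q[:,1].min(),q[:,1].max(),"xmin",q[:,0].min())
b=w&(h[...,0]>15)&(h[...,0]<32)&(h[...,1]>120)&(P[...,2]>.03);q=P[b]
A=np.c_[q[:,:2]-q[:,:2].mean(0),np.ones(len(q))];print("brass slope x,y,z",np.linalg.lstsq(A,q[:,2],rcond=None)[0],"x",q[:,0].min(),q[:,0].max())
a=(q[:,:2]);print("brass yaw",cv2.minAreaRect(a.astype(np.float32)))
D=np.load("w1.npz");P=cloud((c[0],c[1],D["o"],D["R"]),D["de"]);h=cv2.cvtColor(D["im"],cv2.COLOR_RGB2HSV);w=np.zeros(de.shape,bool);w[92:195,225:290]=1
b=w&(h[...,0]>15)&(h[...,0]<32)&(h[...,1]>120)&(P[...,2]>.03);q=P[b];A=np.c_[q[:,:2]-q[:,:2].mean(0),np.ones(len(q))];print("before",np.linalg.lstsq(A,q[:,2],rcond=None)[0])
T=np.load("top2.npz");P=cloud(cam("top"),T["de"])
for n,(u,v) in dict(jar=(231,161)).items():
    k=P[v-7:v+7,u-7:u+7].reshape(-1,3);k=k[(k[:,2]>.06)&(k[:,2]<.1)];print(n,k.mean(0))
t=P[85:140,190:330].reshape(-1,3);t=t[(t[:,2]>.24)&(t[:,2]<.27)];print("ledge z max",t[:,2].max())
E
```

```text
sole 409 [0.02019412 0.021784   0.02359337] y -0.11144311846309062 -0.06455664884946416 xmin 0.5824783825682415
brass slope x,y,z [-0.3943913  -0.30346615  0.06210135] x 0.5824783825682415 0.6989861675079773
brass yaw ((0.6405945420265198, -0.08908312022686005), (0.03473412245512009, 0.11424657702445984), 85.0423583984375)
before [ 0.97497252 -0.55196643  0.05116518]
jar [0.69550097 0.0549795  0.07290861]
ledge z max 0.26278046719548365
```

```bash
python3 - <<'E'
from h import *
p=imaging.camera_params("wrist")
for f,win in(("w1",(92,195,225,290)),("w3",(0,80,229,290))):
    D=np.load(f+".npz");im,de=D["im"],D["de"];P=cloud((np.array(p["camera_matrix"]),np.array(p["dist"]),D["o"],D["R"]),de);h=cv2.cvtColor(im,cv2.COLOR_RGB2HSV)
    w=np.zeros(de.shape,bool);w[win[0]:win[1],win[2]:win[3]]=1
    for nm,s in(("sole",(h[...,1]<50)&(h[...,2]>110)&(P[...,2]<.03)),("brass",(h[...,0]>15)&(h[...,0]<32)&(h[...,1]>120)&(P[...,2]>.03)&(P[...,2]<.09))):
        s=cv2.erode((s&w).astype(np.uint8),np.ones((3,3)))>0;q=P[s]
        q=q[abs(q[:,2]-np.median(q[:,2]))<.015]
        for _ in range(3):
            A=np.c_[q[:,:2]-q[:,:2].mean(0),np.ones(len(q))];k=np.linalg.lstsq(A,q[:,2],rcond=None)[0];r=q[:,2]-A@k;q=q[abs(r)<2.5*r.std()]
        print(f,nm,len(q),k.round(3),r.std())
E
```

```text
w1 sole 180 [ 0.    -0.002  0.008] 0.000808677477359182
w1 brass 933 [ 0.162 -0.006  0.046] 0.000746828350028274
w3 sole 281 [-0.029 -0.007  0.022] 0.0008730282122623632
w3 brass 1463 [ 0.156 -0.011  0.06 ] 0.0008550477752960008
```

```bash
python3 -c "
from cell import arm;print(arm.sign_off())"
```

```text
the job is handed in; nothing more can be done
None
```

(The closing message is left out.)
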